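# Feed a tip box into the bench sealer and hold the run plunger

### The arm

A 7-joint arm with a two-finger parallel gripper is mounted at the origin on the work surface. World frame = base frame: x ahead of the robot, y to its left, z up, the work surface at z = 0. Lengths are in m, angles in rad, forces in N, time in s.
With the tool pointing down it reaches from about 0.35 to 0.9 m from the base axis. Payload 8.1 kg.
Tool frame: the origin (TCP) lies at the very end of the fingers, on their centre line; the grasp point (between the pads) lies 19 mm behind it; z points along the fingers, y is the line along which they close (so a half turn about z gives the same grasp; the last joint's range is limited). The gripper opens to 92 mm and grips with 3 to 60 N. Pads are 19 mm wide; open, the fingers measure 130 mm over their backs; the gripper's body (75 mm by 190 mm) begins 47 mm behind the grasp point.
Start: joints at [1.065, 0.434, 0.025, 1.573, -0.012, 1.134, -0.075], TCP at [0.245, -0.575, 0.227] pointing down, gripper open.
Joint ranges: [-2.62, 2.62], [-0.44, 2.09], [-1.27, 1.32], [0.08, 2.57], [-1.32, 4.46], [0.12, 2], [-2.74, 2.74]. Speed limits (rad/s): [2.22, 2.22, 3.01, 3.01, 3.14, 3.14, 3.14].

### API

Orientations are given as a unit quaternion [w, x, y, z].
In Python, from cell import manip gives the robot as it stands.
- The arm moves only by the tool carry_out, never from a script. Its argument "steps" is a list of rows, each a list of 5 numbers: the shift along the tool's x, y, z normalised to -1 to 1, where 1 is 15 cm, then the turn about the tool's z normalised to -1 to 1, where 1 is 4 degrees, then the closure, from 0 (fully open) to 1 (shut). A call has exactly 8 rows; each row shifts and turns the commanded pose from where the row before left it, along the tool's axes as they then stand; what a row does not reach is not made up. A row lasts 1/10 s, in which the tool goes at most 50 mm and 8.59 degrees, less where a joint would pass 70% of its speed; a pose out of reach is approached as far as the arm can. A call with a number of a shift or a turn outside -1 to 1 is refused whole. A call with a gripper value outside its range is refused whole. The fingers move at their own pace and stop on an object; "grip_force" is the grip in N (left out, the last holds). Time passes only in rows, so rows that do not move let the fingers close, or fill a call up. It gives the time, the measured TCP pose, the force, the opening and the grip force at its end, in the units of the state.
- manip.observe(): the state, without advancing time (a new reading comes with each control period).
- manip.capture(name): name is "side" or "top" or "wrist"; returns a dict with "frame" (400x640x3 uint8, red, green, blue), "intrinsics" (3x3 intrinsics, pixels), "dist" ([k1, k2, p1, p2, k3] as OpenCV has them; the pictures are not rectified), "world_from_camera" (4x4, takes a point from camera to world coordinates); the wrist camera has in their place "tool_from_camera" (4x4, takes a point from camera to tool coordinates, whose origin is the TCP and whose axes are the flange's). Camera axes: x right, y down, z forward; pixel columns grow to the right and rows downward; lengths in m; the calibration is good to about 2 mm. A picture is of the moment at which its call begins: read the wrist's pose just before it. There is no depth.
- manip.close_job(): hands the job in; it is judged then, once.
The state is a dict: "clock": time; "qpos": joint angles; "joint_velocities": joint speeds; "joint_efforts": joint torques, N m; "ee_pos": TCP position; "tcp_rot": TCP orientation; "ft_force": force on the tool from outside, world axes, zero at the start; "wrist_torque": the same for the moment, N m; "opening": opening from 0.0 (shut) to 1.0 (fully open); "grip_force": force on a finger pad.
Only numpy, scipy, OpenCV 4.12 (cv2) and the standard library are available. Lean on these libraries where they do the work, as an engineer would, in place of code of your own. Each camera call takes 0.05 s, during which the arm holds its last target. There are 200 camera calls.

### The job

Push the tip box that stands on the sealer's rollers along them into the bay until it is fully home against the stop, keeping it upright and on the rollers. Then press the console's spring-loaded plunger down until its top is flush with the steel guard ring around it, never down to its bottom, and keep it held there: finish while still holding it, without letting go. Do not disturb the other things on the bench.

Things in the scene. Friction and masses are not known exactly. Their poses are not given: they have to be found in the camera images.
- sealer: white bench sealer with a straight roller infeed, fixed. Origin on the bench under the lane's centre line. Boxes travel along its y axis towards -y. Free steel rollers, tops 45 mm above the bench, y = -195 to +233. Side rails (60 high, inner faces x = +-46) at y = 0 to 250, then bay cheeks (85 high, inner faces x = +-47.5, outer +-59.5) at y = -200 to 0. The +y end is open
- bay_stop (a point): middle of the stop, the flat front of the sealer's housing at the inner end of the bay, at y = -200 mm in the sealer's frame, 75 above the bench; axes as the sealer's. The housing behind it is 130 wide, 110 long, 105 high; nothing is above the bay
- tipbox: closed pipette-tip box, grey base, white lid, 84 (x) x 124 (y, along the lane) x 70 mm high, 0.2 to 0.4 kg, standing on the rollers; origin at the centre of its underside. Fully home against the stop, its origin is at y = -138 in the sealer's frame. It rolls easily (about 1 N) and coasts a few mm
- console: grey control console 80 x 110 x 60 high, fixed on the bench on the robot's side of the sealer, either left or right of the tube rack (the vortex mixer has the other place). Origin on the bench under its centre. A steel guard ring stands at the middle of its top: outer diameter 60, inner 48, 20 high, rim 80 above the bench
- ring_rim (a point): centre of the guard ring at rim height (80 above the bench), on the plunger's axis
- plunger_top (a point): centre of the flat top of the black plunger, diameter 40, inside the guard ring; at rest 94 above the bench, i.e. 14 above the rim
- plunger (a joint): plunger travel in m, straight down: 0 released, 0.014 flush with the guard ring's rim, 0.024 the bottom. Spring: about 2 N to start, 8.5 N at flush, 13 N at the bottom; springs back up when let go
- spare_box: spare tip box, same make and size as the one on the rollers, but standing on the bench beyond the sealer; bystander
- mixer: vortex mixer, a white block 110 x 100 x 55 with a black rubber cup on top (77 high in all), fixed to the bench at the robot's side of the sealer; bystander; origin under its centre
- tube_rack: white tube rack 60 x 110 with blue-capped tubes, 75 high, between console and mixer; bystander
- reagent_bottle: amber bottle, 68 diameter, 150 high, at the right; bystander
- powder_jar: white jar with a blue cap, 90 diameter, 100 high, at the left; bystander
- kit_carton: cardboard carton 100 x 150 x 110 high, at the left beyond the open end of the rollers; bystander
- beaker: clear beaker, 80 diameter, 100 high, at the right; bystander
Things that resemble listed ones, but are neither listed nor needed, are in the scene too. What is shaped like the tipbox but turquoise is not meant.

How it is judged:
On the way, in this order (a step that is already met when the one before it is completed fails the run):
1. the tip box is fully home in the bay, on the rollers, against the stop (y of tipbox in the frame of sealer between -0.144 and -0.132 m and height (world z) of tipbox between 0.038 and 0.052 m and angle between tipbox's own z axis and vertical below 0.1 rad), for 0.2 s.
2. the plunger is held flush with the guard ring while the box stays home (all of step 1 and value of joint plunger between 0.01 and 0.018 m), for 1 s.
At the end, for the whole second after the job is handed in: The robot is still pressing the plunger (more than 3 N), its top flush with the guard ring within 4 mm (travel 10 to 18 mm) and still, while the tip box rests upright on the rollers within 6 mm of fully home against the stop (all of step 2 and contact force between any of the fingers, the arm and console above 3 N and velocity of joint plunger between -0.01 and 0.01 m/s and linear speed of tipbox below 0.02 m/s); the arm keeps its last pose, push and grip.
It fails at once if the plunger is pressed down to its bottom (travel over 22 mm) (value of joint plunger above 0.022 m).
It fails at once if the tip box is lifted off or dropped from the rollers (more than 20 mm) or tipped over (more than 0.35 rad) (height (world z) of tipbox above 0.065 m or height (world z) of tipbox below 0.025 m or angle between tipbox's own z axis and vertical above 0.35 rad).
It fails at once if a bystander is moved by more than 30 mm (distance of any of spare_box, tube_rack, reagent_bottle, powder_jar, kit_carton, beaker from where it was at the start of the episode above 0.03 m).
It also fails if it takes over 54 s, if anything falls off the work surface, if the arm or the gripper's body presses on something with over 40 N, if the wrist force passes 120 N, or if a joint passes its speed limit or range.

## Working session

There is one attempt and no reset: what is moved stays moved. The work goes in short steps, Python scripts to look and compute and a tool call to move; the robot and the scene stay as the last step left them, time stands still between calls to the robot, and variables do not carry over. Pictures are saved under pics/ and viewed, at most 10 in all, crops included, and the job is handed in when it is done.

Besides the shell and the picture viewer there is one more tool, called after ">>>" in YAML: its name, and indented under it one key for each argument. carry_out: Moves the arm, as the interface text tells. Its arguments: {"type":"object","properties":{"steps":{"type":"array"},"grip_force":{"type":"number"}},"required":["steps"]}

```bash
mkdir -p pics; cat > h.py <<'E'
import numpy as np, cv2, pickle
from cell import manip
def snap(n,f):
    c=manip.capture(n); cv2.imwrite(f'pics/{f}.png',c['frame'][:,:,::-1]); pickle.dump(c,open(f'pics/{f}.pkl','wb')); return c
def ray(c,uv,T=None):
    p=cv2.undistortPoints(np.array([[uv]],float),np.array(c['intrinsics'],float),np.array(c['dist'],float))[0,0]
    T=np.array(c['world_from_camera']) if T is None else T
    return T[:3,3],T[:3,:3]@np.array([p[0],p[1],1])
def onz(c,uv,z,T=None):
    o,d=ray(c,uv,T); return (o+d*(z-o[2])/d[2]).round(4)
def proj(c,P):
    T=np.linalg.inv(np.array(c['world_from_camera'])); r,_=cv2.Rodrigues(T[:3,:3])
    return cv2.projectPoints(np.array(P,float).reshape(-1,3),r,T[:3,3],np.array(c['intrinsics'],float),np.array(c['dist'],float))[0][:,0].round(1)
E
python3 - <<'E'
from h import *
for n in('side','top'):
    c=snap(n,n+'0'); print(n,np.array(c['world_from_camera']).round(3).tolist())
s=manip.observe(); print({k:np.round(v,3).tolist() for k,v in s.items()})
E
```

```text
side [[-0.934, -0.166, 0.318, 0.052], [-0.358, 0.446, -0.82, 1.251], [-0.006, -0.879, -0.476, 0.823], [0.0, 0.0, 0.0, 1.0]]
top [[0.02, -0.992, 0.126, 0.325], [-1.0, -0.019, 0.009, -0.009], [-0.007, -0.127, -0.992, 1.818], [0.0, 0.0, 0.0, 1.0]]
{'clock': 0.1, 'qpos': [1.065, 0.435, 0.025, 1.574, -0.012, 1.134, -0.075], 'joint_velocities': [0.002, -0.002, 0.001, -0.003, -0.001, 0.001, 0.0], 'joint_efforts': [0.004, -66.913, 0.988, -31.515, -0.061, 0.038, 0.0], 'ee_pos': [0.245, -0.575, 0.226], 'tcp_rot': [-0.001, 0.98, 0.2, -0.0], 'ft_force': [0.025, 0.444, 0.494], 'wrist_torque': [0.021, 0.034, 0.0], 'grip_force': 0.0, 'opening': 1.003}
```

View pics/top0.png

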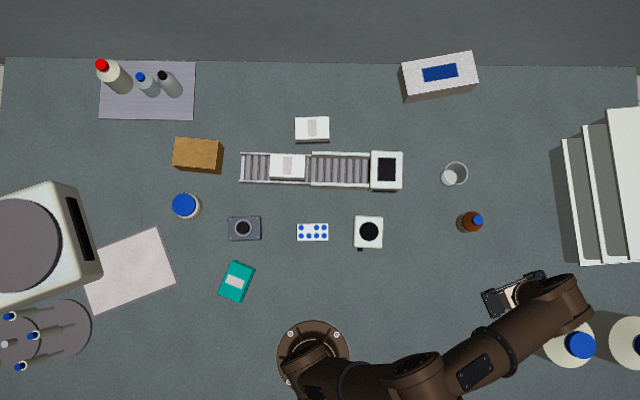

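View pics/side0.png

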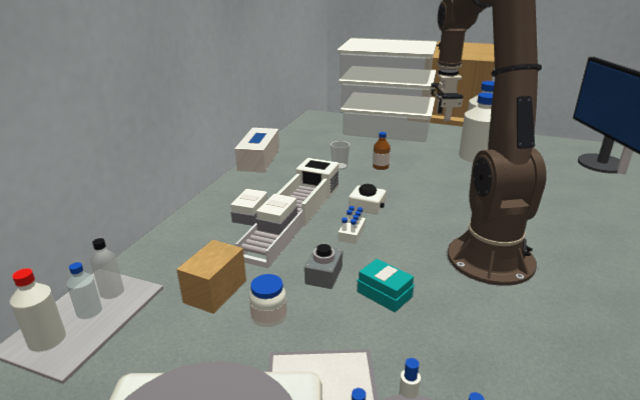

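Top view: the white-lidded box on the rollers at (287,166) fits the tipbox. The one at (312,128) stands on the bench behind the sealer (spare), and the turquoise one at (237,281) is excluded. The console with its ring and plunger is at (244,229), left of the rack (312,232). The mixer is at (368,232). The sealer housing is at (387,170), and the lane's open end is on the left at (241,167). I'll confirm with an enlarged crop.

```bash
python3 - <<'E'
from h import *
im=cv2.imread('pics/top0.png')[110:260,220:420]
cv2.imwrite('pics/crop0.png',cv2.resize(im,None,fx=4,fy=4,interpolation=cv2.INTER_CUBIC))
E
```

```text
(no output)
```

View pics/crop0.png

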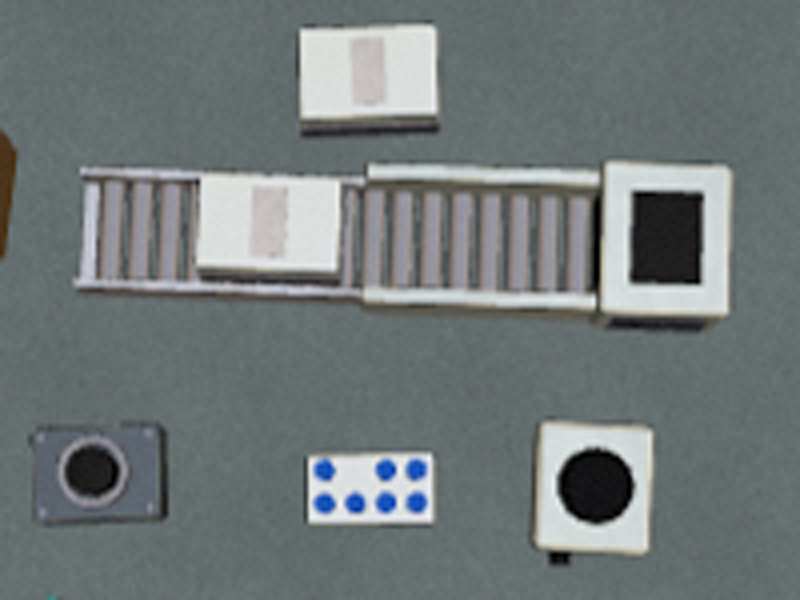

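The crop confirms it. The tipbox lid corners are at about (200,175), (341,179), (339,273) and (197,268) in the crop, with the box between the side rails on the rollers. The plunger is at (91,470), inside the ring.

```bash
python3 - <<'E'
from h import *
c=pickle.load(open('pics/top0.pkl','rb'))
f=lambda u,v,z:onz(c,(220+u/4-.375,110+v/4-.375),z)
print('lid',*[f(*p,.115) for p in((200,175),(341,179),(339,273),(197,268))])
print('lid mean',np.mean([f(*p,.115) for p in((200,175),(341,179),(339,273),(197,268))],0))
H=[f(*p,.105) for p in((604,162),(732,168),(726,316),(600,308))]
print('house',*H,np.mean(H,0))
print('rails end',f(82,171,.06),f(77,287,.06),'cheek start',f(368,167,.085),f(364,302,.085))
print('ring',f(93,472,.08),'plunger',f(91,470,.094))
print('console corners',*[f(*p,.06) for p in((37,430),(162,426),(164,519),(36,521))])
print('rack',f(372,490,.06),'spare',f(370,70,.07),'carton',onz(c,(197,153),.11),'jar',onz(c,(184,204),.1))
R=cv2.Rodrigues
from scipy.spatial.transform import Rotation as Ro
q=manip.observe()['tcp_rot'];print(Ro.from_quat([*q[1:],q[0]]).as_matrix().round(3))
E
```

```text
lid [0.6809 0.1579 0.115 ] [0.6797 0.039  0.115 ] [0.5995 0.0389 0.115 ] [0.6015 0.158  0.115 ]
lid mean [0.6404  0.09845 0.115  ]
house [ 0.7005 -0.1832  0.105 ] [ 0.6972 -0.2913  0.105 ] [ 0.5707 -0.2861  0.105 ] [ 0.5755 -0.1806  0.105 ] [ 0.635975 -0.2353    0.105   ]
rails end [0.694  0.2661 0.06  ] [0.5919 0.2666 0.06  ] cheek start [0.6968 0.0169 0.085 ] [0.5798 0.018  0.085 ]
ring [0.4312 0.2439 0.08  ] plunger [0.432  0.2436 0.094 ]
console corners [0.4674 0.2961 0.06  ] [0.4729 0.1892 0.06  ] [0.3935 0.1848 0.06  ] [0.3898 0.2938 0.06  ]
rack [0.4216 0.0082 0.06  ] spare [0.7861 0.0172 0.07  ] carton [0.6786 0.4039 0.11  ] jar [0.5055 0.4415 0.1   ]
[[ 0.92   0.392 -0.001]
 [ 0.392 -0.92   0.001]
 [-0.    -0.001 -1.   ]]
```

```bash
cat >> h.py <<'E'
from scipy.spatial.transform import Rotation as Ro
def pose():
    s=manip.observe(); q=s['tcp_rot']; return np.array(s['ee_pos']),Ro.from_quat([*q[1:],q[0]]).as_matrix(),s
def plan(wps,g,R=None,p=None):
    """wps: (target xyz, rows, total turn deg about tool z)"""
    p0,R0,_=pose(); p=p0 if p is None else p; R=R0 if R is None else R
    for t,n,a in wps:
        st=(np.array(t)-p)/n
        for i in range(n):
            d=R.T@st/.15; r=[*d.round(3),round(a/n/4,3),g]; print([float(x) for x in r])
            R=R@Ro.from_euler('z',a/n,degrees=True).as_matrix()
        p=np.array(t); print()
E
python3 - <<'E'
from h import *
plan([((.3,-.42,.25),4,-16),((.643,.205,.25),16,-52)],1)
E
```

```text
[0.186, -0.201, -0.04, -1.0, 1.0]
[0.199, -0.188, -0.04, -1.0, 1.0]
[0.212, -0.173, -0.04, -1.0, 1.0]
[0.223, -0.158, -0.04, -1.0, 1.0]

[0.275, -0.112, 0.0, -0.812, 1.0]
[0.281, -0.096, 0.0, -0.812, 1.0]
[0.286, -0.08, 0.0, -0.812, 1.0]
[0.29, -0.064, 0.0, -0.812, 1.0]
[0.293, -0.047, 0.0, -0.812, 1.0]
[0.295, -0.031, 0.0, -0.812, 1.0]
[0.297, -0.014, 0.0, -0.812, 1.0]
[0.297, 0.003, 0.0, -0.812, 1.0]
[0.296, 0.02, 0.0, -0.812, 1.0]
[0.295, 0.037, 0.0, -0.812, 1.0]
[0.292, 0.053, 0.0, -0.812, 1.0]
[0.289, 0.07, 0.0, -0.812, 1.0]
[0.284, 0.086, 0.0, -0.812, 1.0]
[0.279, 0.102, 0.0, -0.812, 1.0]
[0.273, 0.118, 0.0, -0.812, 1.0]
[0.266, 0.133, 0.0, -0.812, 1.0]
```

>>> carry_out:
  steps:
    - [0.19,-0.2,-0.04,-1,1]
    - [0.2,-0.19,-0.04,-1,1]
    - [0.21,-0.17,-0.04,-1,1]
    - [0.22,-0.16,-0.04,-1,1]
    - [0.275,-0.11,0,-0.8,1]
    - [0.28,-0.1,0,-0.8,1]
    - [0.285,-0.08,0,-0.8,1]
    - [0.29,-0.06,0,-0.8,1]
  grip_force: 20

```text
clock: 0.9
ee_pos: [0.3865, -0.2631, 0.2507]
tcp_rot: [0.0, 0.899, 0.438, -0.0]
ft_force: [1.3, -1.3, -0.1]
opening: 0.355
grip_force: 0.0
```

>>> carry_out:
  steps:
    - [0.29,-0.05,0,-0.8,1]
    - [0.295,-0.03,0,-0.8,1]
    - [0.3,-0.01,0,-0.8,1]
    - [0.3,0,0,-0.8,1]
    - [0.295,0.02,0,-0.8,1]
    - [0.295,0.04,0,-0.8,1]
    - [0.29,0.05,0,-0.8,1]
    - [0.29,0.07,0,-0.8,1]

```text
clock: 1.7
ee_pos: [0.5601, 0.0481, 0.2504]
tcp_rot: [-0.0, 0.779, 0.626, -0.0]
ft_force: [0.2, -0.5, 0.4]
opening: 0.001
grip_force: 0.0
```

>>> carry_out:
  steps:
    - [0.285,0.09,0,-0.8,1]
    - [0.28,0.1,0,-0.8,1]
    - [0.27,0.12,0,-0.8,1]
    - [0.27,0.13,0,-0.8,1]
    - [0,0,0,0,1]
    - [0,0,0,0,1]
    - [0,0,0,0,1]
    - [0,0,0,0,1]

```text
clock: 2.5
ee_pos: [0.6475, 0.2005, 0.2509]
tcp_rot: [0.0, 0.706, 0.708, -0.0]
ft_force: [-1.2, -0.9, -0.7]
opening: 0.005
grip_force: 0.0
```

```bash
python3 - <<'E'
from h import *
p,R,s=pose(); print(p,np.degrees(np.arctan2(R[1,0],R[0,0])),s['clock'],s['ft_force'],s['opening'])
plan([((.643,.205,.25),2,-(90.8-np.degrees(np.arctan2(R[1,0],R[0,0])))),((.643,.205,.072),5,0)],1)
snap('top','top1');
E
```

```text
[0.64747857 0.20045755 0.25087411] 90.14818598185786 2.5 [-1.15739578 -0.87329927 -0.72544391] 0.0047520754871637205
[0.015, -0.015, 0.003, -0.081, 1.0]
[0.015, -0.015, 0.003, -0.081, 1.0]

[0.0, -0.0, 0.237, 0.0, 1.0]
[0.0, -0.0, 0.237, 0.0, 1.0]
[0.0, -0.0, 0.237, 0.0, 1.0]
[0.0, -0.0, 0.237, 0.0, 1.0]
[0.0, -0.0, 0.237, 0.0, 1.0]
```

>>> carry_out:
  steps:
    - [0.015,-0.015,0,-0.08,1]
    - [0.015,-0.015,0,-0.08,1]
    - [0,0,0.237,0,1]
    - [0,0,0.237,0,1]
    - [0,0,0.237,0,1]
    - [0,0,0.237,0,1]
    - [0,0,0.237,0,1]
    - [0,0,0,0,1]

```text
clock: 3.35
ee_pos: [0.6397, 0.205, 0.0682]
tcp_rot: [-0.002, 0.701, 0.713, -0.004]
ft_force: [0.4, -1.4, -1.1]
opening: 0.005
grip_force: 0.0
```

>>> carry_out:
  steps:
    - [-0.05,0,0,0,1]
    - [-0.05,0,0,0,1]
    - [-0.05,0,0,0,1]
    - [-0.05,0,0,0,1]
    - [-0.05,0,0,0,1]
    - [-0.05,0,0,0,1]
    - [-0.05,0,0,0,1]
    - [-0.05,0,0,0,1]

```text
clock: 4.15
ee_pos: [0.6439, 0.1462, 0.073]
tcp_rot: [-0.0, 0.701, 0.713, 0.0]
ft_force: [-0.2, 0.6, 0.3]
opening: 0.007
grip_force: 0.6
```

```bash
python3 - <<'E'
from h import *
p,R,s=pose(); print(p,np.degrees(np.arctan2(R[1,0],R[0,0])),s['clock'],s['ft_force'])
a=snap('top','top2')['frame'][100:220,220:420]; b=snap('side','side2')['frame'][140:260,220:420]
cv2.imwrite('pics/v2.png',cv2.resize(np.hstack([a,b])[:,:,::-1],None,fx=2,fy=2,interpolation=cv2.INTER_CUBIC))
E
```

```text
[0.64385656 0.146233   0.07301895] 90.91586287980061 4.15 [-0.24739305  0.55678549  0.31308455]
```

View pics/v2.png

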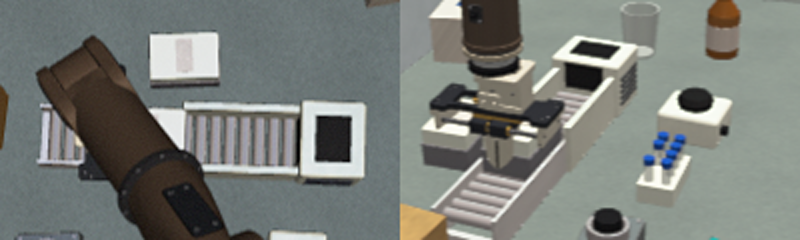

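The fingers are centred behind the box and pushing it into the lane; it is upright between the rails. I'll carry on.

>>> carry_out:
  steps:
    - [-0.08,0,0,0,1]
    - [-0.1,0,0,0,1]
    - [-0.1,0,0,0,1]
    - [-0.1,0,0,0,1]
    - [-0.1,0,0,0,1]
    - [-0.1,0,0,0,1]
    - [-0.1,0,0,0,1]
    - [-0.08,0,0,0,1]

```text
clock: 5.05
ee_pos: [0.6457, 0.0308, 0.073]
tcp_rot: [0.0, 0.702, 0.712, -0.0]
ft_force: [-0.3, 1.6, 0.3]
opening: 0.004
grip_force: 0.5
```

>>> carry_out:
  steps:
    - [-0.06,0,0,0,1]
    - [-0.05,0,0,0,1]
    - [-0.05,0,0,0,1]
    - [-0.05,0,0,0,1]
    - [-0.05,0,0,0,1]
    - [-0.05,0,0,0,1]
    - [-0.04,0,0,0,1]
    - [-0.04,0,0,0,1]

```text
clock: 5.85
ee_pos: [0.6467, -0.0262, 0.073]
tcp_rot: [0.0, 0.701, 0.713, -0.0]
ft_force: [-0.2, 0.9, 0.8]
opening: 0.006
grip_force: 0.4
```

>>> carry_out:
  steps:
    - [-0.02,0,0,0,1]
    - [-0.02,0,0,0,1]
    - [-0.02,0,0,0,1]
    - [-0.02,0,0,0,1]
    - [0,0,0,0,1]
    - [0,0,0,0,1]
    - [0,0,0,0,1]
    - [0,0,0,0,1]

```text
clock: 6.65
ee_pos: [0.6469, -0.0376, 0.073]
tcp_rot: [0.0, 0.701, 0.713, 0.0]
ft_force: [-0.4, 0.3, 0.2]
opening: 0.004
grip_force: 0.0
```

>>> carry_out:
  steps:
    - [-0.015,0,0,0,1]
    - [-0.015,0,0,0,1]
    - [-0.015,0,0,0,1]
    - [-0.015,0,0,0,1]
    - [-0.015,0,0,0,1]
    - [0,0,0,0,1]
    - [0,0,0,0,1]
    - [0,0,0,0,1]

```text
clock: 7.45
ee_pos: [0.6464, -0.0451, 0.073]
tcp_rot: [-0.002, 0.701, 0.714, 0.001]
ft_force: [-3.9, 9.6, 1.3]
opening: 0.007
grip_force: 4.8
```

```bash
python3 - <<'E'
from h import *
p,R,s=pose(); print(p,s['clock'],s['ft_force'])
b=snap('side','side3')['frame'][140:260,220:380]
cv2.imwrite('pics/v3.png',cv2.resize(b[:,:,::-1],None,fx=4,fy=4,interpolation=cv2.INTER_CUBIC))
E
```

```text
[ 0.64641787 -0.04512584  0.07301437] 7.45 [-3.93744835  9.58918689  1.25577396]
```

View pics/v3.png

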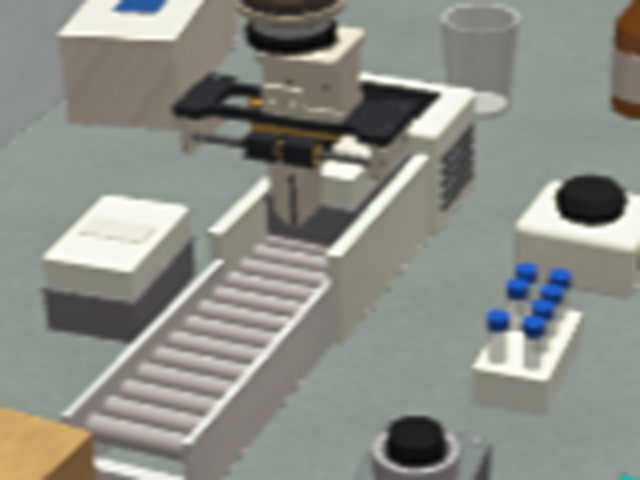

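Contact force has risen to 9.6 N, and the box is deep in the bay. I'll back off, lift clear and check the gap to the stop.

>>> carry_out:
  steps:
    - [0.03,0,0,0,1]
    - [0.1,0,0,0,1]
    - [0.15,0,0,0,1]
    - [0.1,0,-0.2,0,1]
    - [0.1,0,-0.3,0,1]
    - [0.3,0,-0.3,0,1]
    - [0.3,0,-0.2,0,1]
    - [0.3,0,0,0,1]

```text
clock: 8.3
ee_pos: [0.6461, 0.147, 0.2162]
tcp_rot: [0.002, 0.702, 0.712, 0.003]
ft_force: [1.3, 1.5, 1.0]
opening: 0.003
grip_force: 0.0
```

>>> carry_out:
  steps:
    - [0.28,-0.1,0,0,1]
    - [0.1,-0.28,0,0,1]
    - [0,-0.3,0,0,1]
    - [0,-0.3,0,0,1]
    - [0,-0.25,0,0,1]
    - [0,-0.2,0,0,1]
    - [0,0,0,0,1]
    - [0,0,0,0,1]

```text
clock: 9.1
ee_pos: [0.4287, 0.1987, 0.2116]
tcp_rot: [0.001, 0.701, 0.713, 0.0]
ft_force: [0.2, 0.1, 0.6]
opening: 0.004
grip_force: 0.0
```

```bash
python3 - <<'E'
from h import *
p,R,s=pose(); print(p,np.degrees(np.arctan2(R[1,0],R[0,0])),s['clock'],s['ft_force'])
c=snap('top','top4')['frame'][130:255,220:420]
w=snap('wrist','wrist4')
cv2.imwrite('pics/v4.png',cv2.resize(c[:,:,::-1],None,fx=4,fy=4,interpolation=cv2.INTER_CUBIC))
E
```

```text
[0.42874586 0.19871863 0.21157422] 90.9431294429166 9.1 [0.24645116 0.11450633 0.64322874]
```

View pics/v4.png

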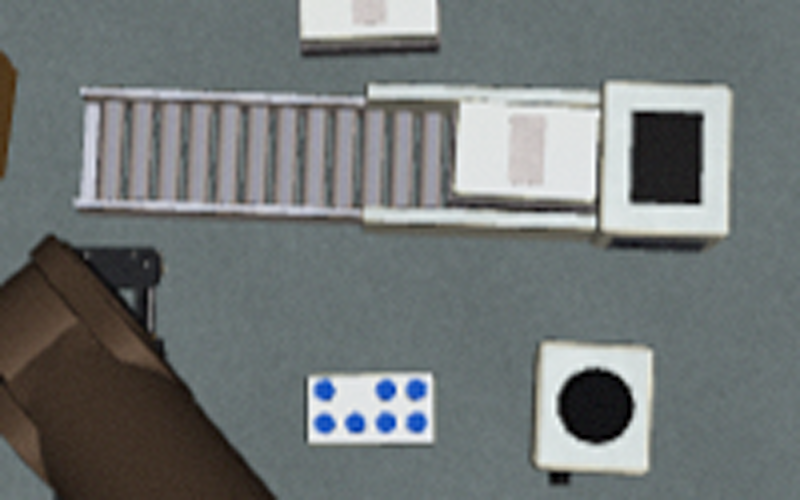

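View pics/wrist4.png

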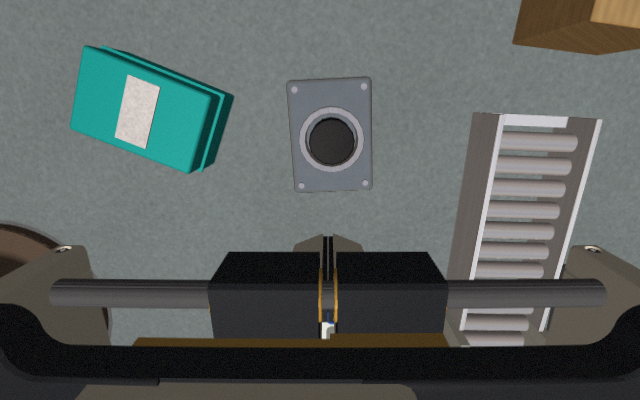

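The lid's right edge (600 in the crop) meets the housing front (602), so the box is home and square. In the wrist view the ring is centred at about (333,139) and the plunger at (332,142). I'll measure that accurately.

```bash
python3 - <<'E'
from h import *
t=pickle.load(open('pics/top4.pkl','rb'))
f=lambda u,v,z:onz(t,(220+u/4-.375,130+v/4-.375),z)
print('lid',np.mean([f(*p,.115) for p in((459,101),(601,107),(597,202),(455,194))],0))
c=pickle.load(open('pics/wrist4.pkl','rb')); p,R,s=pose()
T=np.eye(4);T[:3,:3]=R;T[:3,3]=p; T=T@np.array(c['tool_from_camera'])
g=cv2.cvtColor(c['frame'],cv2.COLOR_RGB2GRAY)[95:185,290:375]
m=(g<60).astype(np.uint8); n,l,st,ce=cv2.connectedComponentsWithStats(m); k=1+np.argmax(st[1:,4]); print(st[k],ce[k]+[290,95])
print('plunger',onz(c,ce[k]+[290,95],.094,T),'ring eye',onz(c,(333,139),.08,T))
t0=pickle.load(open('pics/top0.pkl','rb'))
print('cam',T[:3,3])
E
```

```text
lid [ 0.63825  -0.118825  0.115   ]
[  19   22   46   49 1690] [331.33905325 141.18816568]
plunger [0.4327 0.2454 0.094 ] ring eye [0.4344 0.2457 0.08  ]
cam [0.42887971 0.27950347 0.37003871]
```

>>> carry_out:
  steps:
    - [0.15,0.015,0,0,1]
    - [0.158,0.015,0,0,1]
    - [0,0,0.15,0,1]
    - [0,0,0.25,0,1]
    - [0,0,0.2,0,1]
    - [0,0,0.12,0,1]
    - [0,0,0,0,1]
    - [0,0,0,0,1]

```text
clock: 10.0
ee_pos: [0.433, 0.2452, 0.1031]
tcp_rot: [-0.0, 0.702, 0.713, -0.0]
ft_force: [0.1, 0.3, 1.0]
opening: 0.006
grip_force: 0.0
```

```bash
python3 - <<'E'
from h import *
p,R,s=pose(); print(p,s['clock'],s['ft_force'])
w=snap('wrist','wrist5')['frame'][130:330,200:460]; b=snap('side','side5')['frame'][200:300,270:400]
cv2.imwrite('pics/v5.png',np.hstack([cv2.resize(w,(390,300)),cv2.resize(b,(390,300),interpolation=cv2.INTER_CUBIC)])[:,:,::-1])
E
```

```text
[0.43299359 0.24516647 0.10312696] 10.0 [0.10833385 0.33402334 1.02885222]
```

View pics/v5.png

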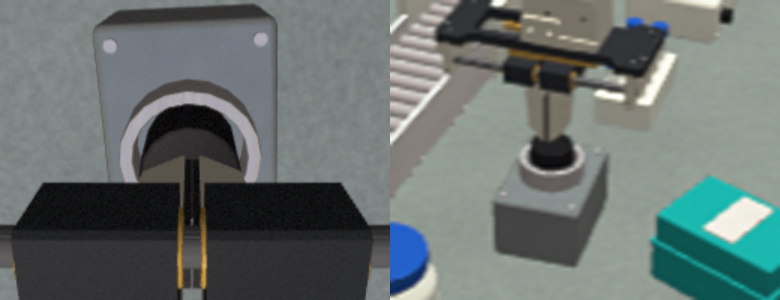

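The fingertips are centred over the plunger, just above it. I'll descend in small steps and watch the force.

>>> carry_out:
  steps:
    - [0,0,0.03,0,1]
    - [0,0,0.03,0,1]
    - [0,0,0.02,0,1]
    - [0,0,0,0,1]
    - [0,0,0,0,1]
    - [0,0,0,0,1]
    - [0,0,0,0,1]
    - [0,0,0,0,1]

```text
clock: 10.9
ee_pos: [0.4326, 0.2449, 0.0913]
tcp_rot: [0.0, 0.701, 0.713, 0.0]
ft_force: [3.0, 0.2, 2.6]
opening: 0.006
grip_force: 1.6
```

>>> carry_out:
  steps:
    - [0,0,0.02,0,1]
    - [0,0,0.02,0,1]
    - [0,0,0,0,1]
    - [0,0,0,0,1]
    - [0,0,0,0,1]
    - [0,0,0,0,1]
    - [0,0,0,0,1]
    - [0,0,0,0,1]

```text
clock: 11.7
ee_pos: [0.4326, 0.2449, 0.0851]
tcp_rot: [0.0, 0.701, 0.713, 0.0]
ft_force: [2.7, -0.6, 5.4]
opening: 0.007
grip_force: 3.0
```

>>> carry_out:
  steps:
    - [0,0,0.012,0,1]
    - [0,0,0.012,0,1]
    - [0,0,0.01,0,1]
    - [0,0,0,0,1]
    - [0,0,0,0,1]
    - [0,0,0,0,1]
    - [0,0,0,0,1]
    - [0,0,0,0,1]

```text
clock: 12.5
ee_pos: [0.4326, 0.245, 0.0802]
tcp_rot: [0.0, 0.701, 0.713, 0.0]
ft_force: [1.9, -0.3, 8.5]
opening: 0.012
grip_force: 4.1
```

>>> carry_out:
  steps:
    - [0,0,0,0,1]
    - [0,0,0,0,1]
    - [0,0,0,0,1]
    - [0,0,0,0,1]
    - [0,0,0,0,1]
    - [0,0,0,0,1]
    - [0,0,0,0,1]
    - [0,0,0,0,1]

```text
clock: 13.3
ee_pos: [0.4326, 0.245, 0.0801]
tcp_rot: [0.0, 0.701, 0.713, 0.0]
ft_force: [2.5, -0.3, 8.8]
opening: 0.001
grip_force: 4.1
```

```bash
python3 - <<'E'
from h import *
p,R,s=pose(); print(p,s['clock'],s['ft_force'])
w=snap('wrist','wrist6')['frame'][130:330,200:460]; b=snap('side','side6')['frame'][150:280,220:389]
cv2.imwrite('pics/v6.png',np.hstack([cv2.resize(w,(390,300)),cv2.resize(b,(390,300),interpolation=cv2.INTER_CUBIC)])[:,:,::-1])
E
```

```text
[0.43263125 0.24495783 0.08014739] 13.3 [ 2.49329486 -0.27270645  8.81894099]
```

View pics/v6.png

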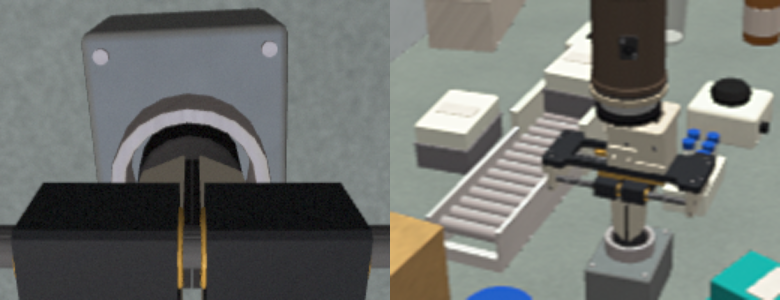

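The plunger is flush: TCP at z = 0.080 with 8.5–8.8 N, steady. The box is still in the bay. I'll hold a little longer, then hand in.

>>> carry_out:
  steps:
    - [0,0,0,0,1]
    - [0,0,0,0,1]
    - [0,0,0,0,1]
    - [0,0,0,0,1]
    - [0,0,0,0,1]
    - [0,0,0,0,1]
    - [0,0,0,0,1]
    - [0,0,0,0,1]

```text
clock: 14.2
ee_pos: [0.4326, 0.2449, 0.0801]
tcp_rot: [0.0, 0.701, 0.713, 0.0]
ft_force: [1.9, -0.1, 8.2]
opening: 0.006
grip_force: 4.1
```

```bash
python3 -c "
from cell import manip
print(manip.close_job())"
```

```text
the job is handed in; nothing more can be done
None
```

I handed the job in at about 14 s with the tip box home against the stop (about 2 mm off by camera) and the plunger still held flush at about 8.5 N; no verdict came back.

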